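# Hang the orange note plaque on the sprung hook, marked face outward

## Task

Take the note plaque with the orange disc off its wooden plinth, turning it about and taking a new grip if need be, and hang it by its eye on the hook of the white display stand, orange disc facing outward (the way the hook points). The hook grips the plaque with a sprung pad: ease the plaque back against the pad until it clears the upturned tip, then press it gently down behind the tip until it is fully home on the hook, and let go. Go by feel and never force it against the stand; leave the other plaque, the bells and the polish tin where they are.

Things in the scene. Friction and masses are not known exactly. Their poses are not given: they have to be found in the camera images.
- plaque_center (a point): Centre (half-way up) of the orange plaque: upright brown plate 10 mm thick (x), 70 mm wide (y), 138 mm tall with its aluminium handle (z up), on a foot 44 mm (x) by 70 x 8 mm, about 200 g. +x is the way its marked face looks: white with an orange disc; the back is plain. From above, the orange half of the handle's top is on the marked side. It starts standing on a plinth, facing any way, and can stand by itself on any level place
- plaque_out (a point): A point in the air 100 mm straight out from the plaque's centre on its marked side (along its +x)
- plaque_eye (a point): Middle of the upper edge of the plaque's eye, 11 mm above its centre. The eye is a rectangular hole right through the 10 mm thickness, 24 mm wide and 30 mm high, reaching 30 mm down from this point; the bar of the plaque above it is 18 mm high, then the handle begins
- plaque_handle (a point): Middle of the plaque's aluminium handle, 49 mm above the plaque's centre: 10 mm thick (x), 36 mm wide (y), 40 mm high, its faces flush with the plate. Grasp it across its thickness from above
- plinth_a: Wooden plinth with a flat felt top on which the orange plaque stands at the start, fixed, 120 x 120 x 18 mm; origin under its centre; room to set the plaque down turned and grasp it anew
- stand: White display stand, fixed; origin at the centre of the underside of its 150 x 120 x 12 mm base; z up; +x is outward, the way its hook points. A post at x = -62 mm carries a clamp with the steel hook and a black sprung pad. Top at 162 mm. Delicate: push no harder than 6 N, in or down. The clamp is set by hand: hook and pad together sit up to 20 mm farther out or in than nominal, unmeasured: find by feel or sight
- hook_nominal (a point): Top of the hook's bar where the plaque's eye rests when home, at the nominal depth (true depth up to 20 mm out or in along the stand's x; height and sideways are true). Level round bar, 10 mm diameter, along x. Its upturned tip rises 10 mm above this height; the tip's inner face is nominally 5 mm farther out than this point, its outer face 15 mm
- pad_nominal (a point): Middle of the pad's outer face, at bar-top height, at nominal depth and unpressed. Pad 60 mm wide, from 12 mm below to 12 mm above. Its gap to the tip is 6 mm, less than the plaque. Pushed towards the post it resists with 1.5 N plus 0.3 N per mm, hard stop at 6.5 mm; 4 mm (2.7 N) lets the plaque past the tip. Its friction holds the plaque up, so press it down till home
- other_center (a point): Centre of the other plaque, with a blue disc, otherwise the same, on a plinth of the same kind: leave alone
- bell1: Copper handbell with a brown handle, 76 mm across, 165 mm tall, standing loose on the table; origin under its centre: leave alone
- bell2: Copper handbell with a brown handle, 76 mm across, 165 mm tall, standing loose on the table; origin under its centre: leave alone
- bell3: Copper handbell with a brown handle, 76 mm across, 165 mm tall, standing loose on the table; origin under its centre: leave alone
- bell4: Copper handbell with a brown handle, 76 mm across, 165 mm tall, standing loose on the table; origin under its centre: leave alone
- polish: Polish tin, 60 mm across, 45 mm tall, standing loose; origin under its centre: leave alone

How it is judged:
On the way:
1. the orange plaque is lifted clear of its plinth (height (world z) of plaque_center above 0.125 m), for 0.1 s.
At the end, for the whole second after the job is handed in: The orange plaque hangs at rest on the hook, released, upright within 7 degrees, marked face outward, the eye's upper edge on the bar to within 3.5 mm (the plaque's centre 139 mm above the table), within 12 mm of the hook sideways (z of plaque_center in the frame of stand between 0.135 and 0.1425 m and x of plaque_center in the frame of stand between -0.03 and 0.034 m and y of plaque_center in the frame of stand between -0.012 and 0.012 m and x of plaque_out in the frame of stand above 0.06 m and angle between plaque_center's own z axis and vertical below 0.12 rad and linear speed of plaque below 0.01 m/s and contact force between plaque and the fingers below 0.05 N); the robot touches nothing.
It fails at once if the plaque is pressed or knocked against the stand with more than 16 N in all (pad, tip and bar together) (contact force between plaque and stand above 16 N).
It fails at once if the other plaque is moved by more than 15 mm (distance of other_center from where it was at the start of the episode above 0.015 m).
It fails at once if a bell or the tin is moved by more than 20 mm (distance of any of bell1, bell2, bell3, bell4, polish from where it was at the start of the episode above 0.02 m).
It also fails if it takes over 72 s, if anything falls off the work surface, if the arm or the gripper's body presses on something with over 40 N, if the wrist force passes 120 N, or if a joint passes its speed limit or range.

## Robot

A 6-joint arm with a two-finger parallel gripper is mounted at the origin on the work surface. World frame = base frame: x ahead of the robot, y to its left, z up, the work surface at z = 0. Lengths are in m, angles in rad, forces in N, time in s.
With the tool pointing down it reaches from about 0.3 to 0.875 m from the base axis. Payload 4.2 kg.
Tool frame: the origin (TCP) lies on the centre line of the jaws, within the pads' length; the fingertips stand 17 mm ahead of it and the grasp point (between the pads) lies 2 mm behind it; z points along the fingers, y is the direction in which the jaws open and shut (so a half turn about z gives the same grasp; the last joint's range is limited). The gripper opens to 85 mm and grips with 20 to 120 N. Pads are 22 mm wide; open, the fingers measure 114 mm over their backs; the gripper's body (76 mm by 85 mm) begins 54 mm behind the grasp point. The pads swing forward as they close: fully open they stand 13 mm farther back than shut.
Start: joints at [-1.334, 0.32, 1.565, -0, 1.257, -0.02], TCP at [0.146, -0.556, 0.248] pointing down, gripper open.
Joint ranges: [-3.11, 3.11], [-0.84, 2.01], [0.21, 2.61], [-1.34, 4.49], [0.05, 2.63], [-2.56, 2.56]. Speed limits (rad/s): [2.57, 2.57, 3.14, 3.14, 3.14, 3.14].

## Interface

Orientations are given as a 3x3 rotation matrix whose columns are the frame's x, y, z axes.
In Python, from plant import robot, hand, solve_ik, telemetry, camera, camera_params, order gives the robot as it stands. Calls block until the motion is done:
- robot.move_ptp(position, orientation): joint-space move of the TCP to a pose.
- robot.move_linear(position, rate=0.15, ori=None, f_stop=None): straight line of the TCP; ori=None keeps the orientation; rate is the mean speed in m/s. With f_stop (N) it stops when the force on the tool has changed by that much, and returns True; else False.
- robot.goto_joints(angles): joint-space move.
- hand.grip(opening, grip_force=None): opening from 0.0 (shut) to 1.0 (fully open); grip_force is the grip in N (None keeps the last); returns when the fingers have stopped.
- robot.sleep(seconds).
- solve_ik(position, orientation): joint angles nearest the present ones, or None.
- telemetry.state(): the state.
- camera(name): name is "scene" or "side" or "wrist"; returns the picture (420x560x3 uint8, red, green, blue); there is no depth.
- camera_params(name): a dict with "camera_matrix" (3x3 intrinsics, pixels), "rvec" (rotation vector, rad) and "tvec" (3), from world to camera coordinates, as OpenCV has them; the wrist camera has in their place "T_tool_cam" (4x4, takes a point from camera to tool coordinates, whose origin is the TCP and whose axes are the flange's). Camera axes: x right, y down, z forward; pixel columns grow to the right and rows downward; lengths in m; the calibration is good to about 2 mm. A picture is of the moment at which its call begins: read the wrist's pose just before it. camera_params takes no time and is no camera call.
A pose or a line that the arm cannot do raises robot.MotionError and nothing moves.
- order.finish_job(): hands the job in, once; it reports no verdict.
The state is a dict: "time_s": time; "q": joint angles; "qd": joint speeds; "tau": joint torques, N m; "tcp_pos": TCP position; "tool_rot": TCP orientation; "ft_force": force on the tool from outside, world axes, zero at the start; "ft_torque": the same for the moment, N m; "gripper_width": opening from 0.0 (shut) to 1.0 (fully open).
Only numpy, scipy, OpenCV 4.12 (cv2) and the standard library are available. Lean on these libraries where they do the work, as an engineer would, in place of code of your own. Each camera call takes 0.05 s, during which the arm holds its last target.

## Working session

There is one attempt and no reset: what is moved stays moved. The work goes in short steps, each a Python script; the robot and the scene stay as the last script left them, time stands still between calls to the robot, and variables do not carry over. Pictures are saved under pics/ and viewed, and the job is handed in when it is done.

```bash
mkdir -p pics; ls; python3 - <<'E'
from plant import robot, hand, solve_ik, telemetry, camera, camera_params, order
import cv2
s=telemetry.state(); print(s)
for n in ["scene","side","wrist"]:
    cv2.imwrite(f"pics/{n}0.png",camera(n)[:,:,::-1]); print(n,camera_params(n))
E
```

```text
pics
{'time_s': 0.0, 'q': array([-1.33398775e+00,  3.20301216e-01,  1.56569890e+00, -1.97794421e-05,
        1.25739036e+00, -2.00085416e-02]), 'qd': array([-2.24317652e-05, -7.21327800e-04,  9.89419501e-04,  2.85297176e-04,
        8.32095762e-04, -9.16142031e-04]), 'tau': array([-3.86254644e-03, -4.15525675e+01, -2.34163767e+01, -1.90670930e-04,
        8.28350836e-03, -9.82701238e-06]), 'tcp_pos': array([ 0.14593602, -0.55570347,  0.24746916]), 'tool_rot': array([[ 9.67201790e-01,  2.54008867e-01, -4.40063533e-04],
       [ 2.54009247e-01, -9.67200219e-01,  1.74323766e-03],
       [ 1.71682759e-05, -1.79784279e-03, -9.99998384e-01]]), 'ft_force': array([-0.34755764,  1.0237417 ,  0.05108913]), 'ft_torque': array([-0.04152594, -0.0256681 , -0.02039778]), 'gripper_width': 0.9981664878852391}
scene {'camera_matrix': array([[400.89100937,   0.        , 279.58756172],
       [  0.        , 400.89100937, 208.36289329],
       [  0.        ,   0.        ,   1.        ]]), 'rvec': array([ 2.2103126 ,  0.70579452, -0.31006245]), 'tvec': array([-0.44971106, -0.14476741,  1.52193249])}
side {'camera_matrix': array([[459.09392984,   0.        , 281.19103714],
       [  0.        , 459.09392984, 209.17622542],
       [  0.        ,   0.        ,   1.        ]]), 'rvec': array([ 0.40308121, -2.73085781,  1.25413908]), 'tvec': array([0.5258402 , 0.19253645, 1.09515472])}
wrist {'camera_matrix': array([[337.38335095,   0.        , 280.69181832],
       [  0.        , 337.38335095, 211.99550356],
       [  0.        ,   0.        ,   1.        ]]), 'T_tool_cam': array([[-2.29819381e-04, -9.45426112e-01, -3.25836484e-01,
         8.41674432e-02],
       [ 9.99999804e-01, -4.07246052e-04,  4.76317795e-04,
        -2.75251121e-04],
       [-5.83018902e-04, -3.25836310e-01,  9.45426020e-01,
        -1.26840389e-01],
       [ 0.00000000e+00,  0.00000000e+00,  0.00000000e+00,
         1.00000000e+00]])}
```

View pics/scene0.png

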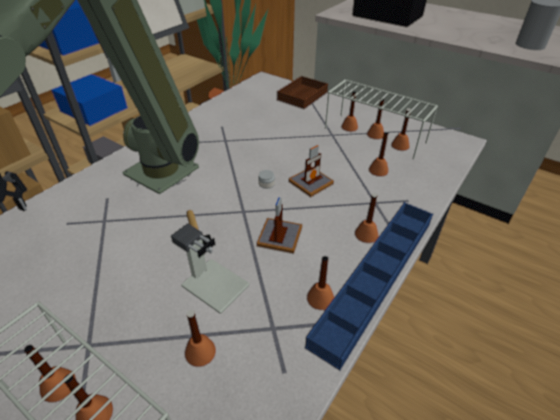

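View pics/side0.png

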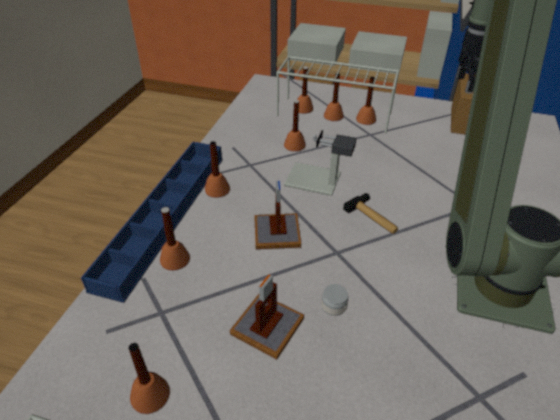

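View pics/wrist0.png

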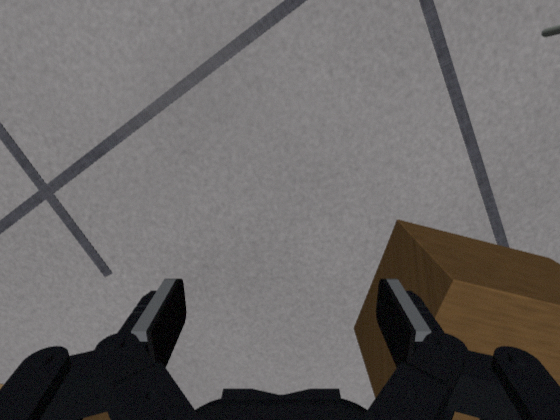

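```bash
cat > h.py <<'E'
import numpy as np, cv2
from plant import robot, hand, solve_ik, telemetry, camera, camera_params, order
def P(n):
    p=camera_params(n); R=cv2.Rodrigues(p["rvec"])[0]; return p["camera_matrix"],R,np.array(p["tvec"]).ravel()
def ray(n,uv):
    K,R,t=P(n); d=R.T@np.linalg.solve(K,[uv[0],uv[1],1.]); return -R.T@t,d
def onz(n,uv,z):
    c,d=ray(n,uv); return c+d*(z-c[2])/d[2]
def proj(n,X):
    K,R,t=P(n); x=(K@(R@np.atleast_2d(X).T+t[:,None])).T; return x[:,:2]/x[:,2:]
def tri(*obs):
    A=np.zeros((3,3));b=np.zeros(3)
    for n,uv in obs:
        c,d=ray(n,uv); d=d/np.linalg.norm(d); M=np.eye(3)-np.outer(d,d); A+=M;b+=M@c
    return np.linalg.solve(A,b)
def crop(img,x0,y0,w,h,s,out):
    cv2.imwrite(out,cv2.resize(img[y0:y0+h,x0:x0+w,::-1] if False else img[y0:y0+h,x0:x0+w],None,fx=s,fy=s,interpolation=cv2.INTER_CUBIC))
E
python3 - <<'E'
from h import *
a=cv2.imread("pics/scene0.png"); b=cv2.imread("pics/side0.png")
crop(a,160,200,130,110,6,"pics/s_stand.png")
crop(b,270,120,130,80,6,"pics/d_stand.png")
A=cv2.resize(a[130:255,245:345],None,fx=4.6,fy=4.6,interpolation=2)
B=cv2.resize(b[170:355,220:360],None,fx=3,fy=3,interpolation=2)
cv2.imwrite("pics/s_pl.png",A);cv2.imwrite("pics/d_pl.png",B)
E
```

```text
(no output)
```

View pics/s_stand.png

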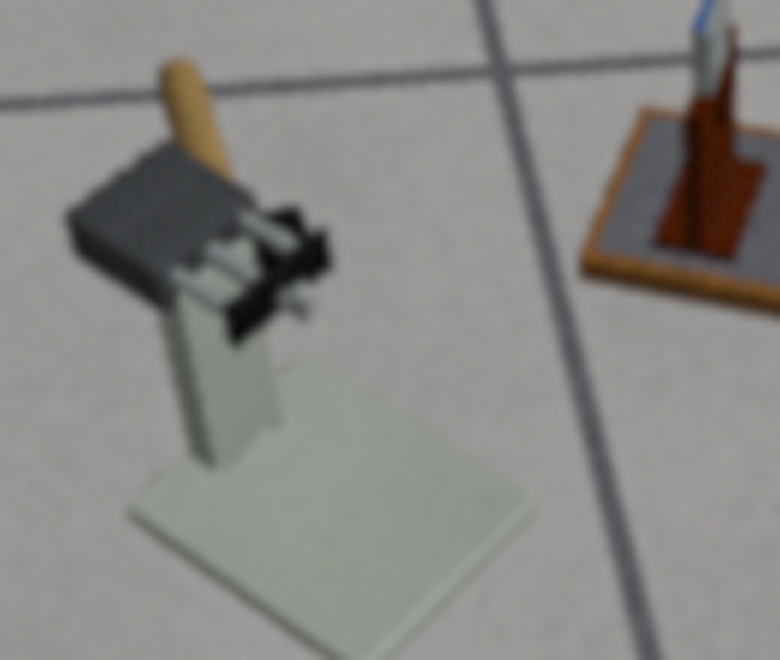

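View pics/d_stand.png

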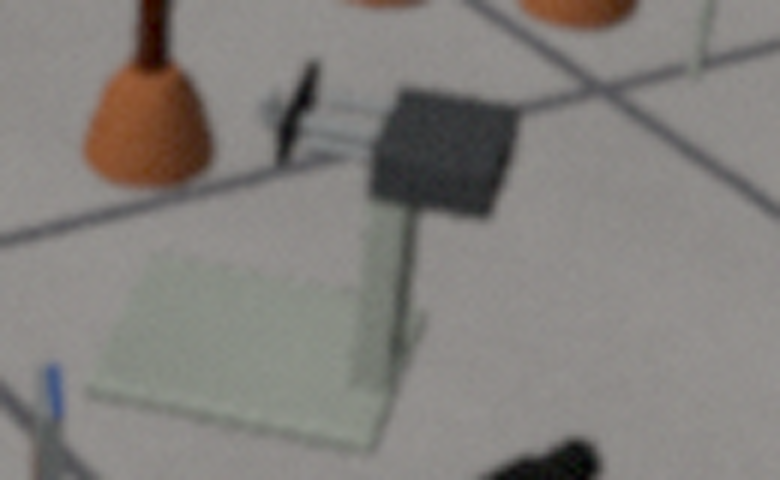

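View pics/s_pl.png

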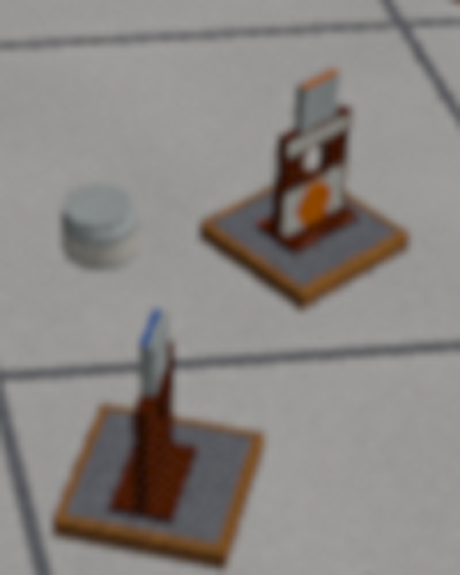

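View pics/d_pl.png

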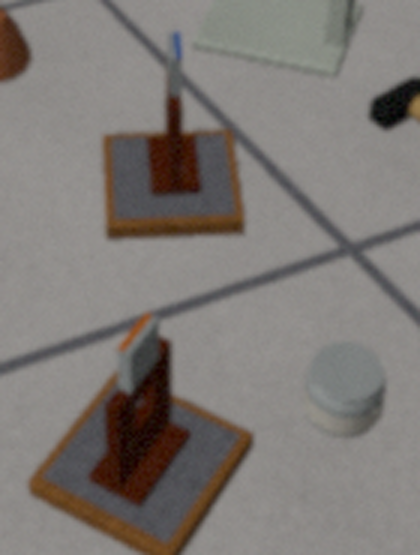

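```bash
cat >> h.py <<'E'
from scipy.optimize import least_squares
def Rz(a): return np.array([[np.cos(a),-np.sin(a),0],[np.sin(a),np.cos(a),0],[0,0,1]])
def fitpose(model,obs,x0):
    # model: dict name->pt, obs: list (cam,name,uv)
    def f(x): return np.concatenate([proj(c,Rz(x[2])@np.array(model[k])+[x[0],x[1],0])[0]-uv for c,k,uv in obs])
    r=least_squares(f,x0,loss='soft_l1'); return r.x,f(r.x).reshape(-1,2)
E
python3 - <<'E'
from h import *
S=lambda x,y:(160+x/6,200+y/6); D=lambda x,y:(270+x/6,120+y/6)
for n,o in [("scene",[S(130,512),S(535,505),S(310,360)]),("side",[D(88,390),D(372,450),D(160,255),D(425,310)])]:
    for p in o: print(n,p,onz(n,p,0.012).round(3))
s=lambda x,y:(245+x/4.6,130+y/4.6); d=lambda x,y:(220+x/3,170+y/3)
for n,o in [("scene",[s(202,232),s(408,240),s(303,292)]),("side",[d(32,485),d(251,437),d(168,545)])]:
    for p in o: print("orange",n,onz(n,p,0.018).round(3))
for n,o in [("scene",[s(105,405),s(262,433),s(57,522),s(225,550)]),("side",[d(107,135),d(235,132),d(110,222),d(242,220)])]:
    for p in o: print("blue",n,onz(n,p,0.018).round(3))
print("handle ends", tri(("scene",s(299,88)),("side",d(152,318))),tri(("scene",s(337,73)),("side",d(124,355))))
h=0.018+0.138
for n,o in [("scene",[s(299,88),s(337,73)]),("side",[d(122,355),d(155,320)])]:
    for p in o: print("htop",n,onz(n,p,h).round(3))
for n,o in [("scene",[s(262,225),s(355,215),]),("side",[d(92,475),d(140,503),d(188,432)])]:
    for p in o: print("foot",n,onz(n,p,.026).round(3))
print("clamp hook tip",tri(("scene",S(290,303)),("side",D(270,110))))
E
```

```text
scene (181.66666666666666, 285.3333333333333) [ 0.463 -0.344  0.012]
scene (249.16666666666669, 284.1666666666667) [ 0.612 -0.232  0.012]
scene (211.66666666666666, 260.0) [ 0.468 -0.228  0.012]
side (284.6666666666667, 185.0) [ 0.604 -0.223  0.012]
side (332.0, 195.0) [ 0.458 -0.218  0.012]
side (296.6666666666667, 162.5) [ 0.6   -0.347  0.012]
side (340.8333333333333, 171.66666666666666) [ 0.456 -0.34   0.012]
orange scene [0.443 0.211 0.018]
orange scene [0.579 0.297 0.018]
orange scene [0.546 0.195 0.018]
orange side [0.57  0.308 0.018]
orange side [0.431 0.223 0.018]
orange side [0.463 0.326 0.018]
blue scene [0.499 0.007 0.018]
blue scene [0.605 0.048 0.018]
blue scene [ 0.54  -0.102  0.018]
blue scene [ 0.645 -0.058  0.018]
blue side [ 0.64  -0.062  0.018]
blue side [ 0.529 -0.101  0.018]
blue side [0.602 0.043 0.018]
blue side [0.494 0.007 0.018]
handle ends [0.499568   0.24815709 0.15430866] [0.50927619 0.2831251  0.15285705]
htop scene [0.502 0.246 0.156]
htop scene [0.514 0.28  0.156]
htop side [0.508 0.285 0.156]
htop side [0.496 0.25  0.156]
foot scene [0.482 0.237 0.026]
foot scene [0.534 0.291 0.026]
foot side [0.53  0.293 0.026]
foot side [0.49  0.305 0.026]
foot side [0.475 0.238 0.026]
clamp hook tip [ 0.53370712 -0.28847192  0.14935957]
```

```bash
python3 - <<'E'
from h import *
for n in ("scene","side"): print(n,ray(n,(0,0))[0].round(3))
for uv in [(200,355),(320,298),(368,233),(380,167),(266,182),(195,240)]: print(uv,onz("scene",uv,0.01).round(3))
st={'a':(-.075,-.06,.012),'b':(.075,-.06,.012),'c':(-.075,.06,.012),'d':(.075,.06,.012)}
S=lambda x,y:(160+x/6,200+y/6); D=lambda x,y:(270+x/6,120+y/6)
obs=[("scene",'a',S(130,512)),("scene",'d',S(535,505)),("side",'d',D(88,390)),("side",'c',D(372,450)),("side",'b',D(160,255)),("side",'a',D(425,310))]
print(fitpose(st,obs,[.53,-.28,0]))
def R(sx): 
    y=np.array([sx,0,0.]); z=np.array([0,0,-1.]); return np.c_[np.cross(y,z),y,z]
for sx in (1,-1):
    for p in [(.53,-.285,.30),(.53,-.285,.19),(.505,.265,.3),(.505,.265,.16)]: print(sx,p,solve_ik(p,R(sx)))
E
```

```text
scene [ 1.075 -0.747  0.908]
side [0.313 0.827 0.855]
(200, 355) [ 0.647 -0.463  0.01 ]
(320, 298) [ 0.795 -0.157  0.01 ]
(368, 233) [0.792 0.142 0.01 ]
(380, 167) [0.672 0.491 0.01 ]
(266, 182) [0.375 0.164 0.01 ]
(195, 240) [ 0.37  -0.196  0.01 ]
(array([ 0.53169548, -0.28438125, -0.04019088]), array([[-1.73128578, -2.10233485],
       [ 0.15827994, -1.77039664],
       [-1.2654568 , -1.19248532],
       [-0.04592044, -0.67455827],
       [-1.28444747, -0.32047204],
       [ 0.46984588, -0.14203689]]))
1 (0.53, -0.285, 0.3) [-5.12490134e-01  3.36594285e-01  1.40962771e+00 -4.44089210e-16
  1.39537066e+00 -5.12490134e-01]
1 (0.53, -0.285, 0.19) [-5.12490134e-01  4.01893352e-01  1.59052488e+00 -4.44089210e-16
  1.14917443e+00 -5.12490134e-01]
1 (0.505, 0.265, 0.3) [ 4.63086993e-01  2.84930321e-01  1.48437148e+00 -4.44089210e-16
  1.37229085e+00  4.63086993e-01]
1 (0.505, 0.265, 0.16) [ 4.63086993e-01  3.81448609e-01  1.70705126e+00 -4.44089210e-16
  1.05309278e+00  4.63086993e-01]
-1 (0.53, -0.285, 0.3) None
-1 (0.53, -0.285, 0.19) None
-1 (0.505, 0.265, 0.3) None
-1 (0.505, 0.265, 0.16) None
```

```bash
cat >> h.py <<'E'
def Rt(a):  # tool down, tool y along heading a
    y=np.array([np.cos(a),np.sin(a),0.]); z=np.array([0,0,-1.]); return np.c_[np.cross(y,z),y,z]
def wsave(name):
    s=telemetry.state(); img=camera("wrist"); cv2.imwrite(f"pics/{name}.png",img[:,:,::-1])
    np.savez(f"pics/{name}.npz",p=s["tcp_pos"],R=s["tool_rot"]); return img
def wcam(name):
    d=np.load(f"pics/{name}.npz"); q=camera_params("wrist"); T=np.array(q["T_tool_cam"])
    Rc=d["R"]@T[:3,:3]; c=d["p"]+d["R"]@T[:3,3]; return q["camera_matrix"],Rc,c
def wonz(name,uv,z):
    K,Rc,c=wcam(name); v=Rc@np.linalg.solve(K,[uv[0],uv[1],1.]); return c+v*(z-c[2])/v[2]
def wproj(name,X):
    K,Rc,c=wcam(name); x=(K@(Rc.T@(np.atleast_2d(X)-c).T)).T; return x[:,:2]/x[:,2:]
E
python3 - <<'E'
from h import *
robot.move_ptp((.54,-.285,.31),Rt(-.04)); robot.sleep(.3); wsave("w_stand")
robot.move_ptp((.505,.265,.32),Rt(-.28)); robot.sleep(.3); wsave("w_plaque"); s=telemetry.state();print(s["time_s"],s["tcp_pos"],s["ft_force"])
E
```

```text
4.5917 [0.5051869  0.26468496 0.31997767] [ 0.74816153 -0.43867972  0.16043174]
```

View pics/w_stand.png

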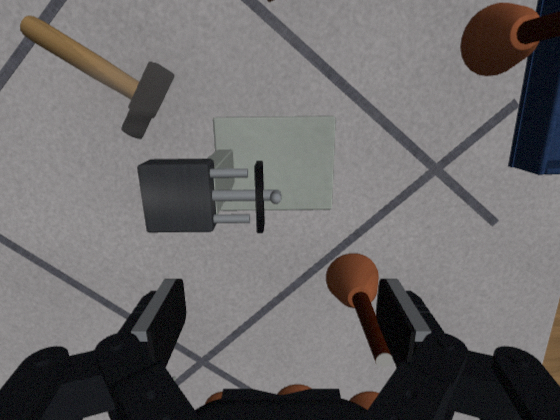

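View pics/w_plaque.png

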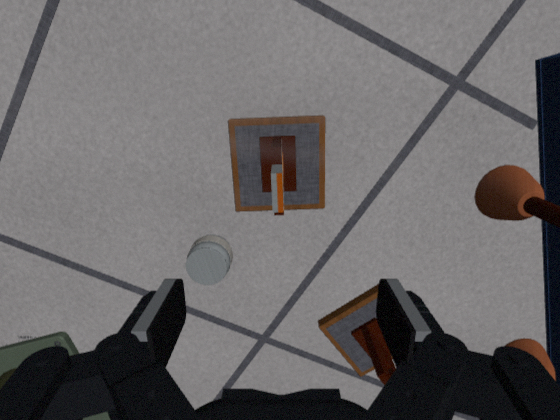

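```bash
python3 - <<'E'
from h import *
crop(cv2.imread("pics/w_stand.png"),200,105,140,140,5.5,"pics/c1.png") if False else cv2.imwrite("pics/c1.png",cv2.resize(cv2.imread("pics/w_stand.png")[105:225,200:340],None,fx=5,fy=5,interpolation=2))
cv2.imwrite("pics/c2.png",cv2.resize(cv2.imread("pics/w_plaque.png")[105:225,220:340],None,fx=5,fy=5,interpolation=2))
E
```

```text
(no output)
```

View pics/c1.png

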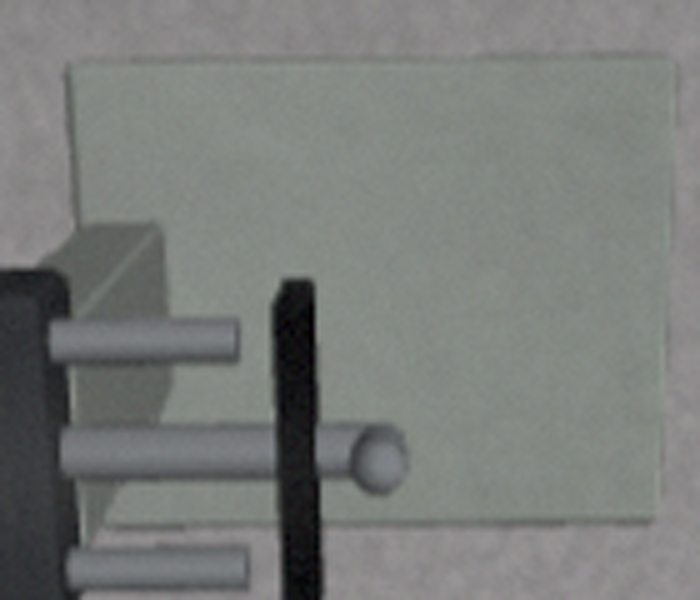

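View pics/c2.png

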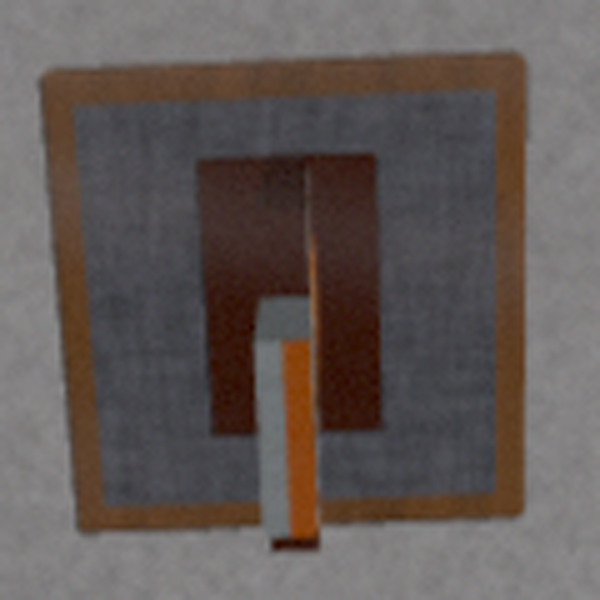

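```bash
python3 - <<'E'
from h import *
c=lambda x,y:(200+x/5,105+y/5); n="w_stand"
g={k:wonz(n,c(*v),.012) for k,v in dict(TL=(70,65),TR=(676,62),BR=(654,521)).items()}
for k in g: print(k,g[k].round(4))
tip=[wonz(n,c(x,461),.160) for x in (352,378,407)]; print("tip",np.round(tip,4))
pad=[wonz(n,c(*v),.162) for v in ((316,285),(320,560))]; print("pad",np.round(pad,4))
print("bar",np.round([wonz(n,c(*v),.145) for v in ((80,451),(330,448))],4))
# stand pose
m={'c':(-.075,.06),'d':(.075,.06),'b':(.075,-.06)}
def f(x): return np.concatenate([(Rz(x[2])[:2,:2]@m[k]+x[:2]-g[j][:2]) for k,j in (('c','TL'),('d','TR'),('b','BR'))])
r=least_squares(f,[.53,-.28,0]); print("stand",r.x,r.fun*1e3)
c=lambda x,y:(220+x/5,105+y/5); n="w_plaque"
t=np.array([wonz(n,c(*v),.156) for v in ((257,341),(309,341),(269,540),(318,540))]); print("handle",t.round(4),t.mean(0).round(4))
d=(t[0]+t[1]-t[2]-t[3])[:2]; print("len",np.linalg.norm(d)/2,"yaw",np.arctan2(d[1],d[0])-np.pi/2)
t=np.array([wonz(n,c(*v),.026) for v in ((196,158),(376,154),(211,435),(381,430))]); print("foot",t.round(4),t.mean(0).round(4))
d=(t[0]+t[1]-t[2]-t[3])[:2]; print("len",np.linalg.norm(d)/2,"yaw",np.arctan2(d[1],d[0])-np.pi/2)
d=(t[1]+t[3]-t[0]-t[2])[:2]; print("len",np.linalg.norm(d)/2,"yaw",np.arctan2(d[1],d[0]))
E
```

```text
TL [ 0.4611 -0.2236  0.012 ]
TR [ 0.6082 -0.229   0.012 ]
BR [ 0.6037 -0.3465  0.012 ]
tip [[ 0.531  -0.283   0.16  ]
 [ 0.5354 -0.2832  0.16  ]
 [ 0.5404 -0.2834  0.16  ]]
pad [[ 0.5267 -0.2521  0.162 ]
 [ 0.5246 -0.3     0.162 ]]
bar [[ 0.4815 -0.2835  0.145 ]
 [ 0.5265 -0.2848  0.145 ]]
stand [ 0.53196728 -0.28546228 -0.03673201] [-1.86787793  0.90082295  0.88852953  0.75729525  0.9793484  -1.65811821]
handle [[0.503  0.286  0.156 ]
 [0.5117 0.2835 0.156 ]
 [0.4945 0.25   0.156 ]
 [0.5031 0.2475 0.156 ]] [0.5031 0.2668 0.156 ]
len 0.037004348992416086 yaw -0.23319683715959982
foot [[0.4902 0.3073 0.026 ]
 [0.5328 0.296  0.026 ]
 [0.473  0.239  0.026 ]
 [0.5156 0.2281 0.026 ]] [0.5029 0.2676 0.026 ]
len 0.07020058647011879 yaw -0.24765005557520414
len 0.04402916634531045 yaw -0.25489331542127597
```

```bash
python3 - <<'E'
from h import *
hand.grip(0.5)
robot.move_ptp((.503,.267,.22),Rt(-.25))
robot.move_linear((.503,.267,.138),rate=.08,f_stop=8) and print("touch!")
hand.grip(0.0,50); s=telemetry.state(); print(s["gripper_width"],s["tcp_pos"],s["ft_force"])
robot.sleep(.2)
robot.move_linear((.503,.267,.371),rate=.12); robot.sleep(.3)
wsave("w_lift");cv2.imwrite("pics/sc1.png",camera("scene")[:,:,::-1]);cv2.imwrite("pics/sd1.png",camera("side")[:,:,::-1])
s=telemetry.state(); print(s["time_s"],s["gripper_width"],s["tcp_pos"],s["ft_force"],s["ft_torque"])
a=cv2.imread("pics/sc1.png")[60:240,220:420];b=cv2.imread("pics/sd1.png")[150:330,180:380]
cv2.imwrite("pics/l1.png",cv2.resize(np.hstack([a,b]),None,fx=2,fy=2))
E
```

```text
0.10875957267237592 [0.50305648 0.26714251 0.13841757] [-0.68948818 -0.11455077  2.54096912]
9.875 0.10943025798441167 [0.5029884  0.26699773 0.37095893] [ 0.04917592  0.31310593 -2.0851993 ] [-0.00080734 -0.04755489  0.02451767]
```

View pics/l1.png

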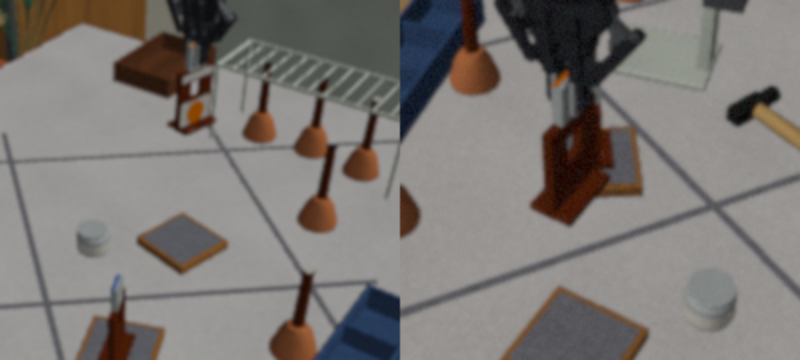

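View pics/w_lift.png

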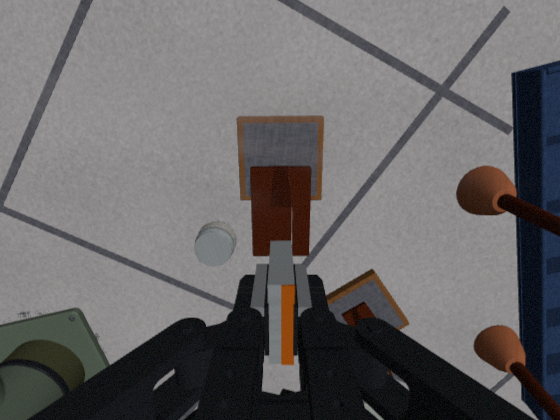

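```bash
cat >> h.py <<'E'
YAW=-.037; H0=np.array([.5354,-.2845])  # tip centre
ux=np.array([np.cos(YAW),np.sin(YAW)])
def at(x,z):  # x along hook axis: plaque centre relative to tip centre; z of plaque centre
    return np.r_[H0+ux*x,z+.051]
E
python3 - <<'E'
from h import *
robot.move_ptp(at(.05,.32),Rt(YAW))
robot.move_linear(at(.05,.1545),rate=.12); robot.sleep(.3)
wsave("w_pre");cv2.imwrite("pics/sc2.png",camera("scene")[:,:,::-1]);cv2.imwrite("pics/sd2.png",camera("side")[:,:,::-1])
s=telemetry.state(); print(s["time_s"],s["gripper_width"],s["tcp_pos"],s["ft_force"],s["ft_torque"])
a=cv2.imread("pics/sc2.png")[200:320,150:283];b=cv2.imread("pics/sd2.png")[100:220,240:373]
cv2.imwrite("pics/l2.png",cv2.resize(np.hstack([a,b]),None,fx=3,fy=3,interpolation=2))
E
```

```text
13.875 0.10735315843904328 [ 0.58537909 -0.28633738  0.20555326] [ 0.4225684   0.38667019 -2.99810665] [ 0.04126194 -0.00326551  0.02307077]
```

View pics/l2.png

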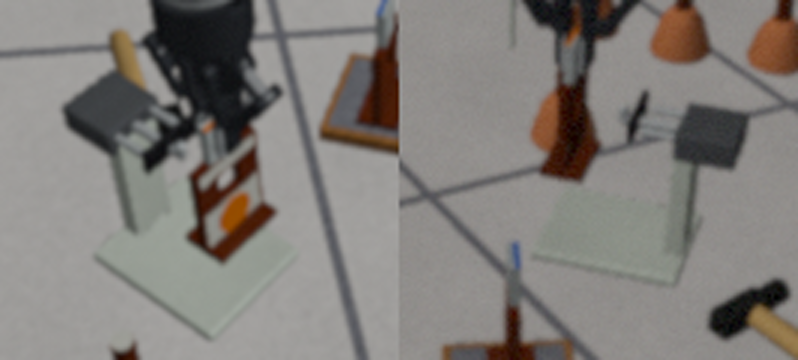

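View pics/w_pre.png

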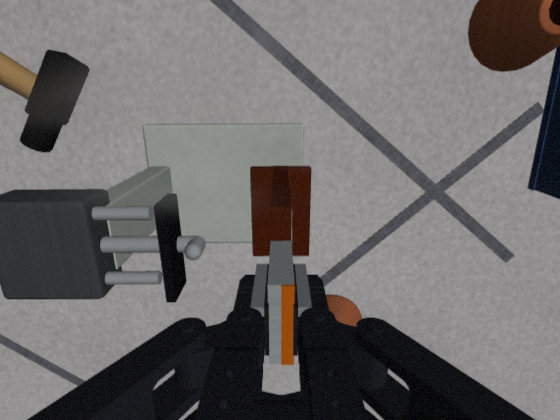

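```bash
python3 - <<'E'
from h import *
print(wproj("w_pre",[np.r_[H0,.160],np.r_[H0,.150],np.r_[H0-ux*.04,.145]]))
cv2.imwrite("pics/c3.png",cv2.resize(cv2.imread("pics/w_pre.png")[180:310,80:220],None,fx=5,fy=5,interpolation=2))
E
```

```text
[[191.88756184 253.25786773]
 [196.08223427 245.80880339]
 [132.14780781 242.35779707]]
```

View pics/c3.png

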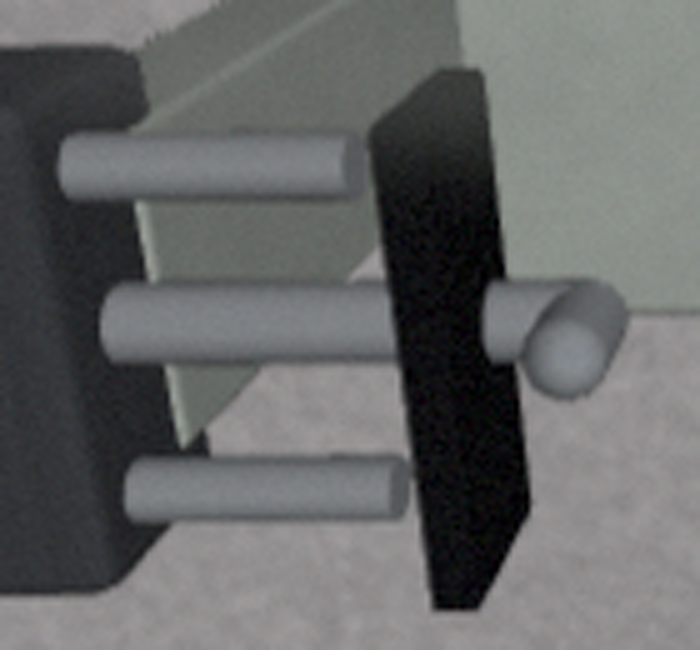

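```bash
python3 - <<'E'
from h import *
def st(t):
    s=telemetry.state(); p=s["tcp_pos"]; print(t,round(s["time_s"],2),"x",round(float((p[:2]-H0)@ux)*1e3,2),"zc",round((p[2]-.051)*1e3,2),"F",s["ft_force"].round(2))
robot.move_linear(at(.014,.1545),rate=.05,f_stop=3) and print("STOP"); robot.sleep(.2); st("outside tip")
r=robot.move_linear(at(-.003,.1545),rate=.02,f_stop=2.0); robot.sleep(.2); print(r); st("in")
r=robot.move_linear(at(-.0105,.1545),rate=.008,f_stop=2.0); robot.sleep(.2); print(r); st("in2")
wsave("w_in")
E
```

```text
outside tip 14.94 x 14.26 zc 154.4 F [ 0.51 -0.5  -1.78]
False
in 16.14 x -2.9 zc 154.46 F [-0.62 -1.21 -1.23]
True
in2 16.98 x -7.59 zc 153.09 F [ 2.4  -1.54 -1.27]
```

View pics/w_in.png

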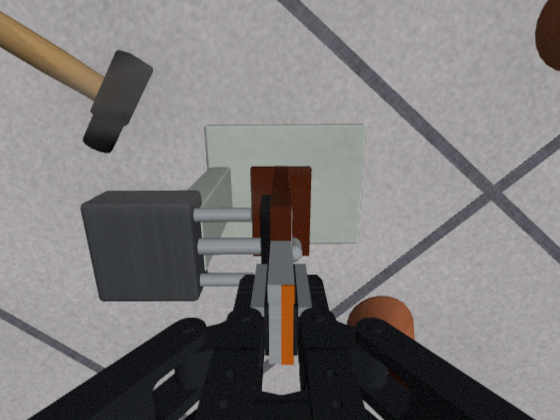

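```bash
cat >> h.py <<'E'
def st(t,n=8):
    F=[]
    for _ in range(n): robot.sleep(.03); s=telemetry.state(); F.append(s["ft_force"])
    p=s["tcp_pos"]; F=np.mean(F,0); print(t,round(s["time_s"],2),"x",round(float((p[:2]-H0)@ux)*1e3,2),"zc",round((p[2]-.051)*1e3,2),"F",F.round(2),"T",s["ft_torque"].round(2)); return F
E
python3 - <<'E'
from h import *
st("now")
for x in (-.0085,-.0095,-.0105,-.0115):
    r=robot.move_linear(at(x,.1545),rate=.008,f_stop=2.5); F=st(r)
    if F[0]>3.6: break
E
```

```text
now 17.3 x -7.86 zc 152.97 F [ 1.61 -0.76 -1.68] T [-0.19 -0.45  0.08]
False 17.92 x -8.56 zc 154.41 F [ 2.19  0.31 -3.34] T [ 0.15 -0.47  0.07]
False 18.46 x -9.46 zc 154.55 F [ 2.31  0.51 -2.68] T [ 0.22 -0.54  0.06]
False 19.0 x -10.43 zc 154.56 F [ 3.17  1.23 -2.63] T [ 0.28 -0.59  0.04]
False 19.54 x -11.41 zc 154.57 F [ 3.04  1.2  -2.07] T [ 0.34 -0.7   0.1 ]
```

```bash
python3 - <<'E'
from h import *
for z in (.1515,.1485,.146,.1435):
    r=robot.move_linear(at(-.0114,z),rate=.012,f_stop=4); F=st(r)
    if r: break
E
```

```text
False 20.21 x -11.35 zc 151.5 F [ 3.16 -1.24 -1.95] T [-0.4  -0.56  0.09]
False 20.88 x -11.5 zc 148.31 F [ 2.68 -0.29 -2.17] T [-0.06 -0.63  0.17]
False 21.5 x -11.41 zc 145.93 F [ 2.87 -0.55 -2.21] T [-0.   -0.65  0.04]
False 22.12 x -11.47 zc 143.34 F [ 2.63 -0.54 -2.19] T [-0.14 -0.59  0.08]
```

```bash
python3 - <<'E'
from h import *
for z in (.1415,.140,.1385,.137):
    r=robot.move_linear(at(-.0110,z),rate=.008,f_stop=3); F=st(r)
    if r or F[2]>1: break
wsave("w_dn");cv2.imwrite("pics/sc3.png",camera("scene")[:,:,::-1]);cv2.imwrite("pics/sd3.png",camera("side")[:,:,::-1])
a=cv2.imread("pics/sc3.png")[200:320,150:283];b=cv2.imread("pics/sd3.png")[100:220,240:373]
cv2.imwrite("pics/l3.png",cv2.resize(np.hstack([a,b]),None,fx=3,fy=3,interpolation=2))
E
```

```text
False 22.8 x -11.01 zc 141.47 F [ 2.55 -0.32 -1.15] T [-0.04 -0.61  0.04]
False 23.4 x -11.04 zc 139.9 F [ 3.22 -0.1  -1.58] T [-0.07 -0.62  0.09]
True 23.88 x -10.67 zc 139.15 F [-1.4  -0.01  5.24] T [0.04 0.31 0.09]
```

View pics/l3.png

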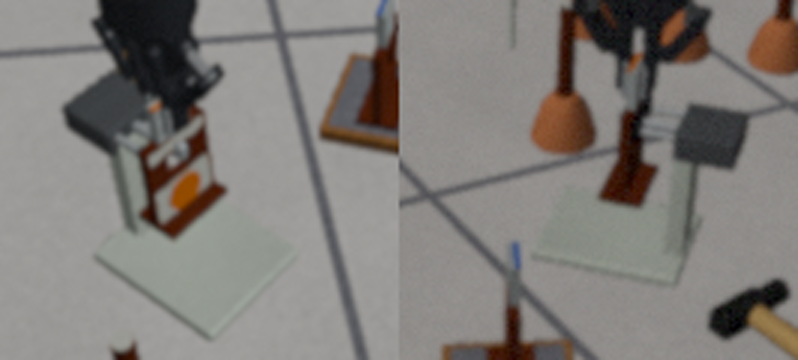

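View pics/w_dn.png

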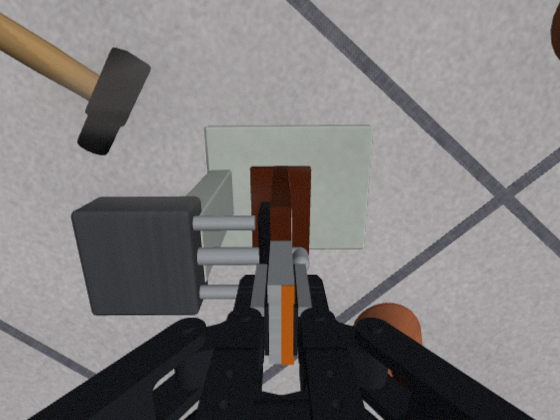

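```bash
python3 - <<'E'
from h import *
robot.move_linear(at(-.0104,.1395),rate=.008); st("relax",12)
hand.grip(0.35); st("open")
p=telemetry.state()["tcp_pos"]
robot.move_linear(p+[0,0,.03],rate=.05,f_stop=5) and print("STOP")
robot.move_linear(p+[0,0,.12],rate=.12); robot.sleep(.3); st("up")
wsave("w_rel");cv2.imwrite("pics/sc4.png",camera("scene")[:,:,::-1]);cv2.imwrite("pics/sd4.png",camera("side")[:,:,::-1])
a=cv2.imread("pics/sc4.png")[200:320,150:283];b=cv2.imread("pics/sd4.png")[100:220,240:373]
cv2.imwrite("pics/l4.png",cv2.resize(np.hstack([a,b]),None,fx=3,fy=3,interpolation=2))
E
```

```text
relax 24.71 x -10.41 zc 139.34 F [ 1.25 -0.49  0.31] T [-0.07 -0.19  0.01]
open 25.31 x -10.45 zc 139.49 F [ 0.14 -0.13  0.06] T [ 0.01 -0.   -0.07]
up 27.52 x -10.46 zc 259.47 F [ 0.2  -0.12 -0.31] T [0.03 0.03 0.07]
```

View pics/l4.png

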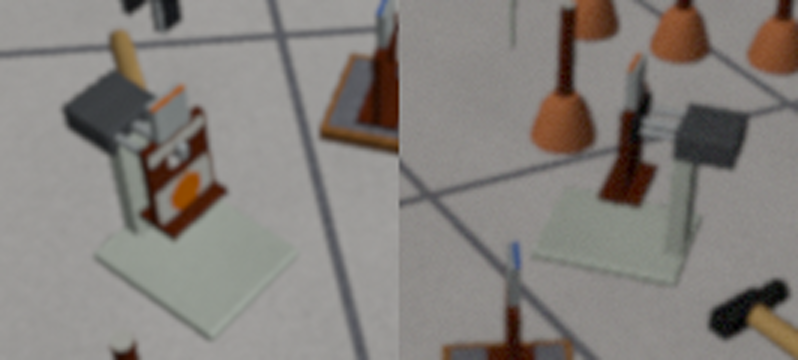

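View pics/w_rel.png

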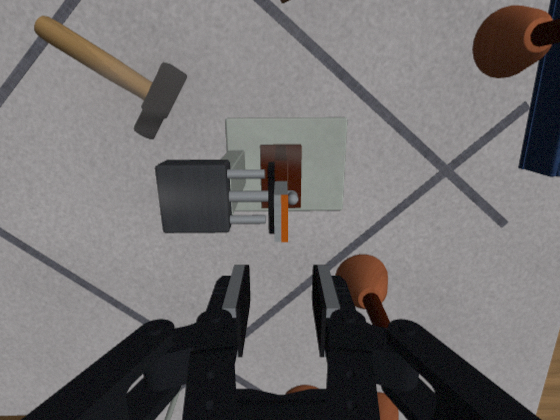

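```bash
python3 - <<'E'
from h import *
cv2.imwrite("pics/c5.png",cv2.resize(cv2.imread("pics/w_rel.png")[135:250,230:330],None,fx=5,fy=5,interpolation=2))
a=cv2.imread("pics/sc4.png");b=cv2.imread("pics/sd4.png")
def mod(z0):
    c=np.r_[H0+ux*-.0100,z0]; R=Rz(YAW)
    E=[]
    def box(x,y,zl,zh):
        P=np.array([[i*x,j*y,k] for i in(-1,1) for j in(-1,1) for k in(zl,zh)])
        E.append((R@P.T).T+c)
    box(.005,.018,.029,.069);box(.022,.035,-.069,-.061);box(.005,.035,-.061,.029); return E
for n,im,(x,y) in(("scene",a,(160,210)),("side",b,(300,100))):
    o=cv2.resize(im[y:y+80,x:x+80],None,fx=5,fy=5,interpolation=2)
    for P in mod(.139):
        for u in proj(n,P): cv2.circle(o,tuple(int(v) for v in ((u-[x,y]+.5)*5)),3,(0,255,0),-1)
    (a5 if 0 else None); cv2.imwrite(f"pics/ov_{n}.png",o)
cv2.imwrite("pics/ov.png",np.hstack([cv2.imread("pics/ov_scene.png"),cv2.imread("pics/ov_side.png")]))
E
```

```text
(no output)
```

View pics/ov.png

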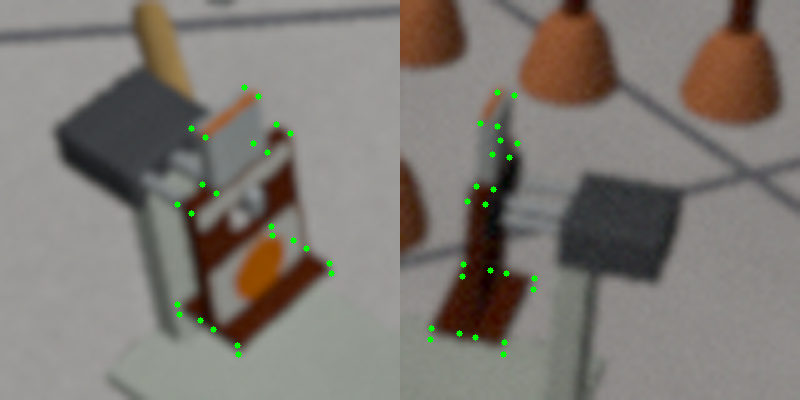

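View pics/c5.png

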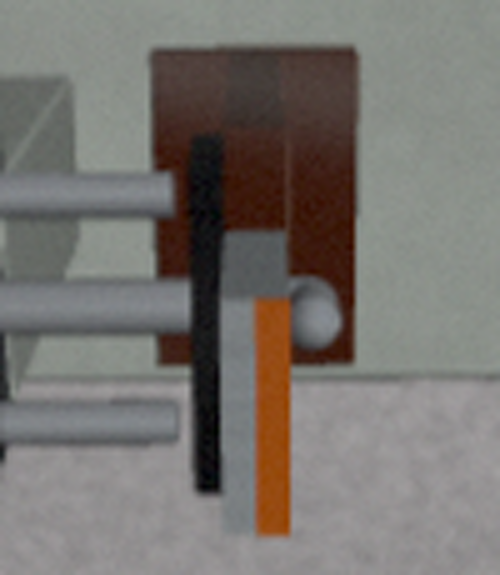

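```bash
python3 - <<'E'
from h import *
c=lambda x,y:(230+x/5,135+y/5); n="w_rel"
t=np.array([wonz(n,c(*v),.208) for v in ((223,298),(288,298),(224,534),(290,534))]).mean(0)
f=np.array([wonz(n,c(*v),.078) for v in ((151,47),(355,47),(158,364),(354,364))]).mean(0)
print("top",t.round(4),"foot",f.round(4),"tilt xy",((t-f)[:2]/.13).round(4))
S=np.array([.532,-.2855]); print("stand frame",(Rz(.037)[:2,:2]@((t+f)[:2]/2-S)).round(4))
order.finish_job()
E
```

```text
top [ 0.5255 -0.284   0.208 ] foot [ 0.5255 -0.2833  0.078 ] tilt xy [ 0.0005 -0.0054]
stand frame [-0.0066  0.0016]
the job is handed in; nothing more can be done
```

The orange plaque is hanging on the stand's hook with its disc facing outward, and I have handed the job in. No verdict was reported. It took about 28 s of the 72 s.

- **Grip:** The plaque already faced nearly the right way, so I kept one grip on the handle and turned it about 12°. No regrasp was needed.
- **Hanging:** I passed the eye over the hook tip, pressed about 5 mm into the pad (about 3 N), lowered it behind the tip and let go. It met firm resistance with its centre at 139.15 mm, against 139 mm for fully home.
- **Final checks:** From the last wrist picture, the tilt is under 0.01 rad. The centre is at x ≈ −7 mm and y ≈ +2 mm in the stand's frame. The hook tip shows in front of the marked face. The gripper is open and about 120 mm clear.
- **Over the limit:** At the bottom the downward push peaked at about 7 N, a little above the advised 6 N but below the 16 N failure limit. I backed off straight away.
- **Small disagreements:** Overlaying the expected pose on the scene and side pictures was off by 1–2 pixels, about what the calibration allows. I felt no clear friction from the pad on the way down, although it was expected.
- **Other objects:** I never went near the other plaque, the bells or the tin, but I did not measure them again at the end.

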